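# Hang the bench pail from the rail

### The arm

A 6-joint arm with a two-finger parallel gripper is mounted at the origin on the work surface; the furniture and walls round the work are solid. World frame = base frame: x ahead of the robot, y to its left, z up, the work surface at z = 0. Lengths are in m, angles in rad, forces in N, time in s.
With the tool pointing down it reaches from about 0.3 to 0.85 m from the base axis. Payload 5.4 kg.
Tool frame: the origin (TCP) lies on the centre line of the jaws, within the pads' length; the fingertips stand 11 mm ahead of it and the grasp point (between the pads) lies 8 mm behind it; z points along the fingers, y is the line along which they close (so a half turn about z gives the same grasp; the last joint's range is limited). The gripper opens to 85 mm and grips with 20 to 120 N. Pads are 22 mm wide; open, the fingers measure 114 mm over their backs; the gripper's body (76 mm by 85 mm) begins 54 mm behind the grasp point. The pads swing forward as they close: fully open they stand 13 mm farther back than shut.
Start: joints at [-1.424, 0.158, 1.597, -0, 1.386, -0.21], TCP at [0.201, -0.539, 0.242] pointing down, gripper open.
Joint ranges: [-2.91, 2.91], [-0.94, 2.29], [0.18, 2.7], [-1.29, 4.43], [0.17, 2.64], [-3, 3]. Speed limits (rad/s): [2.57, 2.57, 3.14, 3.14, 3.14, 3.14].

### API

Orientations are given as a rotation vector (axis times angle).
In Python, from plant import r gives the robot as it stands.
- The arm moves only by the shell command python3 jog.py 'ROWS' [FORCE]. ROWS is a JSON list of rows, 1 to 5 of them, each an object with the fields aperture (the finger opening in m), xyz (a list: dx, dy, dz in m), rot (a list: a rotation vector rx, ry, rz in rad); a field left out counts as zero (the opening has to be given); each row is the pose to reach, as a shift and turn from the pose commanded when the command began, along the tool's axes at that moment; what a row does not reach only later rows make up. A row lasts 1/12 s, in which the tool goes at most 0.0417 m and 0.125 rad, less where a joint would pass 70% of its speed; a pose out of reach is approached as far as the arm can. The fingers move at their own pace and stop on an object; FORCE is the grip in N (left out, the last holds). Time passes only in rows, so rows that do not move let the fingers close. It prints the time, the measured TCP pose, the force, the opening and the grip force at its end. Input that does not fit is refused with a message, and nothing moves.
- r.get_state(): the state, without advancing time (a new reading comes with each control period).
- r.read_camera(name): name is "scene" or "top"; returns the picture (400x640x3 uint8, red, green, blue); there is no depth.
- r.calibration(name): a dict with "fx", "fy", "cx", "cy" (pixels), "rvec" (rotation vector, rad) and "tvec" (3), from world to camera coordinates, as OpenCV has them. Camera axes: x right, y down, z forward; pixel columns grow to the right and rows downward; lengths in m; the calibration is good to about 2 mm. A picture is of the moment at which its call begins. calibration takes no time and is no camera call.
- r.job_done(): hands the job in; it is judged then, once.
The state is a dict: "time": time; "q": joint angles; "qvel": joint speeds; "joint_torque": joint torques, N m; "tcp_pos": TCP position; "tool_rot": TCP orientation; "wrist_force": force on the tool from outside, world axes, zero at the start; "wrist_torque": the same for the moment, N m; "opening": finger opening in m; "gripper_force": force on a finger pad.
Only numpy, scipy, OpenCV 4.12 (cv2) and the standard library are available. Lean on these libraries where they do the work, as an engineer would, in place of code of your own. Each camera call takes 0.05 s, during which the arm holds its last target. There are 200 camera calls.

### The job

First take the S-hook out of its stand and hang it by its larger curl on the bench rail, and let go. Then lift the pail out of its storage block, stand it upright on the bare bench well clear of the block and let go; pick it up again so that its bail is free (its side handle is meant for this), hang the bail in the hook's lower curl, and leave hook and pail hanging at rest, clear of the bench. Leave the small beaker and the little brown bottle where they are.

Things in the scene. Friction and masses are not known exactly. Their poses are not given: they have to be found in the camera images.
- rail_mid (a point): Middle of the axis of a fixed horizontal steel bar, 12 mm in diameter and 360 mm long, 285 mm above the bench, on two posts at its ends. y runs along the bar, x across it (away from the robot), z up. The posts and their feet are the only other parts; nothing stands above the bar.
- s_hook: Loose bare steel S-hook of 8 mm round bar, 54 wide, 147 mm tall, 90 g, upright in its stand at the start. Origin under its lowest point, z up; it lies in its x-z plane. Larger curl on top, open below. Below hook_grip the shank slants, in (x, z), from (-23, 88) to (20, 30) mm. Hung on the rail, it stays about upright and can swing; its lower curl should then open towards the robot, as at the start.
- hook_grip (a point): Centre of the flat-sided upright part of the hook's shank, 10 x 10 mm, 28 mm tall, at (-23, 0, 105) mm of the hook; axes as the hook's. Gripped here from above, fingers closing along the hook's y, the fingers pass beside the bar when the hook is hung.
- hook_upper_seat (a point): Where the rail's axis lies when the hook hangs on it: (0, 0, 133) mm of the hook. The upper curl, inner radius 19 mm, is centred at (0, 0, 120), between the shank at x = -23 and the free tip at x = +23, which ends at z = 108.
- hook_lower_seat (a point): Where the axis of the pail's bail lies when it hangs in the lower curl: (0, 0, 12) mm of the hook. The lower curl, inner radius 16 mm, is centred at (0, 0, 24); its free tip at x = -20 ends at z = 30, so it opens upward on the hook's -x side. The bail enters over this tip, under the slanting shank.
- hook_stand: Fixed grey plastic block 70 x 34 x 44 mm with a pocket 48 x 12 mm open at the top, floor 11 mm above the bench, holding the hook upright with its axes about as the hook's. Origin at the centre of its underside.
- pail: Loose empty white plastic pail, about 100 g, round, 64 mm across, rim 55 mm high, wall 3 mm. Origin at the centre of its underside, z up. A rigid steel bail stands over it in its y-z plane, and a flat side handle sticks out to x = -106 mm. Hung freely by the bail it leans under 0.25 rad, handle side down. It starts upright in the storage block.
- bail_mid (a point): Middle of the straight top of the bail, at (0, 0, 110) mm of the pail: 8 mm round bar from y = -27 to 27 mm along the pail's y; its sides go down to the rim at y = +-34.5.
- side_grip (a point): Centre of the pail's flat side handle, at (-83, 0, 36) mm of the pail: 46 mm long in x, 12 mm thick in y, 30 mm tall in z (z = 21 to 51).
- pail_block: Fixed grey plastic storage block, 64 mm high, floor 8 mm; origin under the middle of the pail's well, axes about as the pail's. Well about 78 mm wide; on its -x side a slot 24 mm wide holds the side handle, so that no finger can get beside it. Outside it reaches from x = -122 to +47 mm and y = -48 to +48 mm.
- small_beaker: Bystander: clear small beaker, 52 mm across, 66 mm tall. Origin at its underside.
- brown_bottle: Bystander: small brown dropper bottle, 29 mm across, 62 mm tall. Origin at its underside.

How it is judged:
By the outcome, as a careful person would: the job done as asked, in the order asked, and still so for the second after the job is handed in, with the robot touching nothing.
It also fails if it takes over 72 s, if anything falls off the work surface, if the arm or the gripper's body presses on something with over 40 N, if the wrist force passes 120 N, or if a joint passes its speed limit or range.

## Working session

There is one attempt and no reset: what is moved stays moved. The work goes in short steps, Python scripts to look and compute and a shell command to move; the robot and the scene stay as the last step left them, time stands still between calls to the robot, and variables do not carry over. Pictures are saved under pics/ and viewed, at most 10 in all, crops included, and the job is handed in when it is done.

```bash
ls; mkdir -p pics
cat > h.py <<'E'
import numpy as np,cv2
from plant import r
from scipy.spatial.transform import Rotation as R
def cam(n):
    c=r.calibration(n);K=np.array([[c['fx'],0,c['cx']],[0,c['fy'],c['cy']],[0,0,1]])
    return K,R.from_rotvec(c['rvec']).as_matrix(),np.array(c['tvec'])
def ray(n,u,v):
    K,M,t=cam(n);return -M.T@t, M.T@np.linalg.inv(K)@[u,v,1]
def onz(n,u,v,z):
    o,d=ray(n,u,v);return o+d*(z-o[2])/d[2]
def tri(a,b):
    o,d=ray('scene',*a);p,e=ray('top',*b)
    s=np.linalg.lstsq(np.c_[d,-e],p-o,rcond=None)[0]
    A=o+d*s[0];B=p+e*s[1];return (A+B)/2,np.linalg.norm(A-B)
def proj(n,P):
    K,M,t=cam(n);q=K@(M@np.array(P)+t);return q[:2]/q[2]
def snap(n,f):
    im=r.read_camera(n);cv2.imwrite('pics/'+f,im[:,:,::-1]);return im
E
python3 - <<'E'
from h import *
for n in('scene','top'):
    snap(n,n+'0.png');K,M,t=cam(n);print(n,K[0,0],(-M.T@t).round(3),M[2].round(3))
s=r.get_state();print(s)
E
```

```text
jog.py
pics
plant.py
scene 508.3304683211864 [0.107 1.171 1.038] [ 0.31  -0.699 -0.644]
top 409.28983368631276 [0.376 0.287 1.11 ] [ 0.148 -0.022 -0.989]
{'time': 0.1, 'q': array([-1.42409265e+00,  1.58996995e-01,  1.59812246e+00,  6.00183229e-07,
        1.38618045e+00, -2.10135846e-01]), 'qvel': array([ 0.00192032, -0.00181771, -0.00385686, -0.00092423,  0.0003779 ,
        0.0005204 ]), 'joint_torque': array([-3.74938300e-04, -3.96986961e+01, -3.32338750e+01, -3.62294941e-04,
        4.05739163e-03,  2.88419767e-05]), 'tcp_pos': array([ 0.20073872, -0.53826336,  0.24140108]), 'tool_rot': array([-3.09004180e+00, -5.57250028e-01, -8.59192147e-05]), 'wrist_force': array([1.00286784, 0.59387709, 0.56414186]), 'wrist_torque': array([-0.01757374,  0.06239055,  0.05879768]), 'gripper_force': 0.0, 'opening': 0.08528113618709246}
```

View pics/scene0.png

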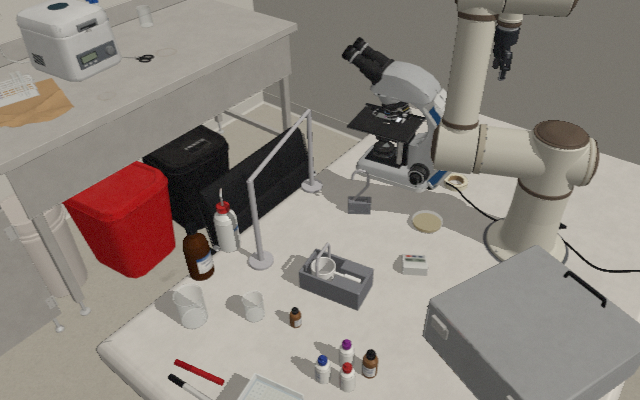

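View pics/top0.png

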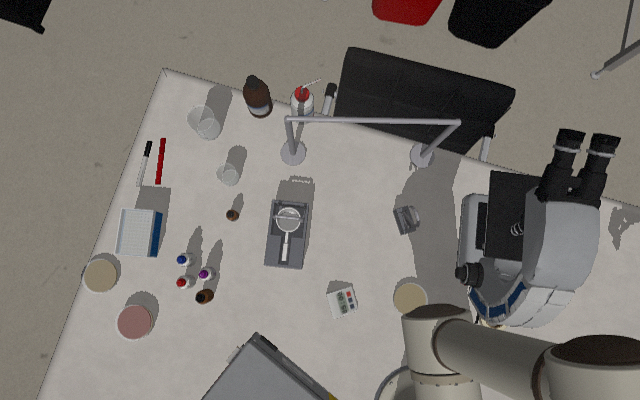

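The scene shows the hook and its stand at about (359,200), the pail block at (337,278) and the rail from (252,183) to (309,112). In the top view the hook is at (406,220), the pail at (288,222) and the rail from (288,120) to (458,122). Next I'll enlarge crops of both.

Run:
```python
from h import *
t=cv2.imread('pics/top0.png');s=cv2.imread('pics/scene0.png')
a=cv2.resize(t[105:280,255:475],None,fx=3,fy=3,interpolation=cv2.INTER_CUBIC)
cv2.imwrite('pics/tc.png',a)
b=cv2.resize(s[100:310,235:395],None,fx=2.85,fy=2.85,interpolation=cv2.INTER_CUBIC)
b2=cv2.resize(s[160:220,335:385],None,fx=6,fy=6,interpolation=cv2.INTER_CUBIC)
c=np.zeros((600,800,3),np.uint8);c[:min(600,b.shape[0]),:456]=b[:600];c[:360,470:770]=b2
cv2.imwrite('pics/sc.png',c)
```

```text
(no output)
```

View pics/tc.png

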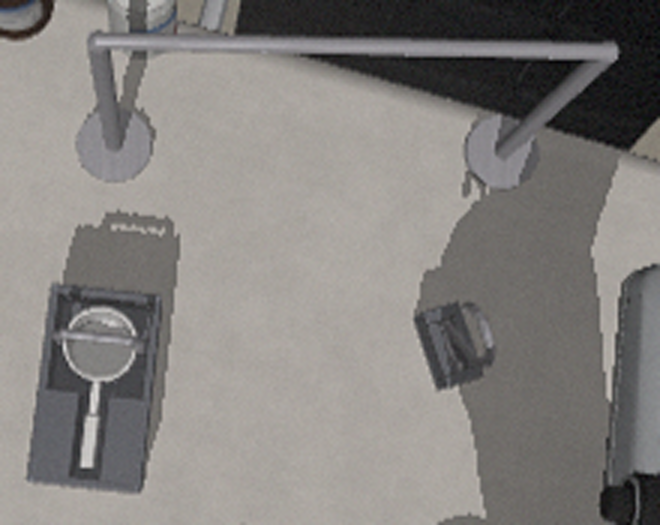

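View pics/sc.png

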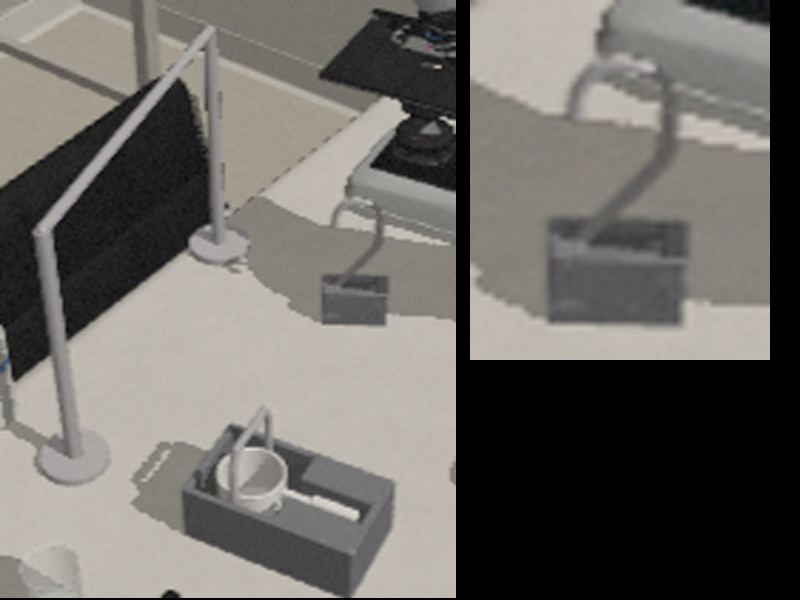

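The top crop shows the rail from (92,40) to (614,50), the stand top's corners near (417,315), (463,302), (483,373) and (438,388), and the bail from (55,337) to (150,345). The scene crops show the hook's arch apex at about (625,62), with its shank at x≈668 on the robot's side. I'll turn these into points.

Run:
```python
from h import *
np.set_printoptions(precision=4,suppress=True)
T=lambda u,v:(u/3+255-.33,v/3+105-.33)
S=lambda u,v:(u/2.85+235-.3,v/2.85+100-.3)
S2=lambda u,v:((u-470)/6+335-.4,v/6+160-.4)
print('rail',*[onz('top',*T(*p),.285) for p in((93,41),(614,50))],tri(S(42,232),T(93,41)),tri(S(210,32),T(612,50)))
print('stand top')
for p in((417,315),(463,302),(492,372),(438,388)):print(onz('top',*T(*p),.044))
for p in((548,218),(688,218),(686,258),(548,262)):print('s',onz('scene',*S2(*p),.044))
print('hook apex',tri(S2(625,58),T(490,335)),'shank',onz('scene',*S2(668,120),.116),onz('scene',*S2(577,115),.119))
print('bail',onz('top',*T(62,339),.118),onz('top',*T(140,343),.118),tri(S(235,430),T(62,339)),tri(S(265,408),T(140,343)))
print('rim',onz('top',*T(101,344),.063),'handle end',onz('top',*T(88,468),.059),onz('top',*T(96,385),.059))
for p in((52,287),(160,295),(142,490),(28,480)):print('blk',onz('top',*T(*p),.064))
# bench objects masks
im=cv2.imread('pics/top0.png')
print('beaker',onz('top',229,174,.033),'bottle',onz('top',232,214,.03))
```

```text
rail [0.6681 0.3463 0.285 ] [ 0.6749 -0.0209  0.285 ] (array([0.6663, 0.3458, 0.287 ]), np.float64(0.00223363349692211)) (array([ 0.6745, -0.0212,  0.2813]), np.float64(0.003348941862979908))
stand top
[0.5131 0.0696 0.044 ]
[0.5259 0.0289 0.044 ]
[0.4649 0.0037 0.044 ]
[0.4496 0.0511 0.044 ]
s [0.5257 0.0342 0.044 ]
s [0.459  0.0081 0.044 ]
s [0.4497 0.0386 0.044 ]
s [0.5133 0.0669 0.044 ]
hook apex (array([0.4855, 0.0354, 0.1572]), np.float64(0.0021953665081393186)) shank [0.4672 0.0235 0.116 ] [0.5092 0.0397 0.119 ]
bail [0.4753 0.3734 0.118 ] [0.4739 0.3102 0.118 ] (array([0.4757, 0.3722, 0.143 ]), np.float64(0.006073301522795085)) (array([0.4755, 0.3107, 0.1136]), np.float64(0.002409962394168943))
rim [0.4775 0.3447 0.063 ] handle end [0.3725 0.3519 0.059 ] [0.4427 0.3479 0.059 ]
blk [0.5253 0.3886 0.064 ]
blk [0.5212 0.2957 0.064 ]
blk [0.3555 0.3056 0.064 ]
blk [0.3612 0.4014 0.064 ]
beaker [0.5972 0.5092 0.033 ] bottle [0.4904 0.4955 0.03  ]
```

```bash
cat >> h.py <<'E'
def go(p,yaw,tilt=0,quiet=0):
    """remaining shift/turn in tool axes to TCP p, tool down with x at yaw, tilt about world-y' """
    s=r.get_state();M=R.from_rotvec(s['tool_rot'])
    x=np.array([np.cos(yaw),np.sin(yaw),0]);z=np.array([0,0,-1.])
    T=R.from_matrix(np.c_[x,np.cross(z,x),z])*R.from_rotvec([0,tilt,0])
    d=M.inv().apply(np.array(p)-s['tcp_pos']);w=(M.inv()*T).as_rotvec()
    print('shift',d.round(4),'turn',w.round(4),'at',s['tcp_pos'].round(4))
E
python3 - <<'E'
from h import *
print('eye',tri((350,53),(568,137)),tri((360,43),(603,140)));print(tri((415,78),(585,230)),tri((370,112),(490,210)))
print('timer',onz('top',342,300,.02),'petri',onz('top',410,295,.01),'scope edge',onz('top',463,200,.03),onz('top',470,290,.03))
go([.4656,.0275,.20],.38)
E
python3 jog.py '[{"aperture": 0.085, "xyz": [0, 0, -0.2]}, {"aperture": 0.085, "xyz": [0, 0, -0.2]}, {"aperture": 0.085, "xyz": [0, 0, -0.2]}, {"aperture": 0.085, "xyz": [0, 0, -0.2]}, {"aperture": 0.085, "xyz": [0, 0, -0.2]}]' 60
python3 jog.py '[{"aperture": 0.085, "xyz": [0, 0, -0.11]}, {"aperture": 0.085, "xyz": [0, 0, -0.11]}, {"aperture": 0.085, "xyz": [0, 0, -0.11]}]'
python3 jog.py '[{"aperture": 0.085, "xyz": [0.148, -0.146, 0]}, {"aperture": 0.085, "xyz": [0.148, -0.146, 0]}, {"aperture": 0.085, "xyz": [0.148, -0.146, 0]}, {"aperture": 0.085, "xyz": [0.148, -0.146, 0]}, {"aperture": 0.085, "xyz": [0.148, -0.146, 0]}]'
python3 jog.py '[{"aperture": 0.085, "xyz": [0.148, -0.146, 0]}, {"aperture": 0.085, "xyz": [0.148, -0.146, 0]}, {"aperture": 0.085, "xyz": [0.148, -0.146, 0]}, {"aperture": 0.085, "xyz": [0.148, -0.146, 0]}, {"aperture": 0.085, "xyz": [0.148, -0.146, 0]}]'
python3 jog.py '[{"aperture": 0.085, "xyz": [0.148, -0.146, 0]}, {"aperture": 0.085, "xyz": [0.148, -0.146, 0]}, {"aperture": 0.085, "xyz": [0.148, -0.146, 0]}, {"aperture": 0.085, "xyz": [0.148, -0.146, 0]}, {"aperture": 0.085, "xyz": [0.148, -0.146, 0]}]'
python3 -c "
from h import *
go([.4656,.0275,.20],.38)"
```

```text
time: 0.52
tcp_pos: [0.2008, -0.5386, 0.4456]
tool_rot: [3.089, 0.557, -0.0]
wrist_force: [0.0, -0.1, 0.8]
opening: 0.0852
gripper_force: 0.0
time: 0.77
tcp_pos: [0.2008, -0.5384, 0.5566]
tool_rot: [3.087, 0.557, -0.0]
wrist_force: [0.0, -0.8, 0.9]
opening: 0.0853
gripper_force: 0.0
time: 1.18
tcp_pos: [0.2889, -0.3485, 0.5518]
tool_rot: [-3.091, -0.556, -0.0]
wrist_force: [0.9, -0.3, -0.3]
opening: 0.0852
gripper_force: 0.0
time: 1.6
tcp_pos: [0.3764, -0.1598, 0.552]
tool_rot: [-3.092, -0.557, 0.0]
wrist_force: [1.2, -0.8, -0.4]
opening: 0.0853
gripper_force: 0.0
time: 2.02
tcp_pos: [0.4641, 0.029, 0.5521]
tool_rot: [3.092, 0.558, -0.0]
wrist_force: [0.9, -0.6, 0.5]
opening: 0.0852
gripper_force: 0.0
shift [0.0009 0.0019 0.3521] turn [-0.      0.0001 -0.0229] at [0.4641 0.029  0.5521]
```

```bash
python3 jog.py '[{"aperture": 0.085, "xyz": [0.001, 0.002, 0.2], "rot": [0, 0, -0.023]}, {"aperture": 0.085, "xyz": [0.001, 0.002, 0.2], "rot": [0, 0, -0.023]}, {"aperture": 0.085, "xyz": [0.001, 0.002, 0.2], "rot": [0, 0, -0.023]}, {"aperture": 0.085, "xyz": [0.001, 0.002, 0.2], "rot": [0, 0, -0.023]}, {"aperture": 0.085, "xyz": [0.001, 0.002, 0.2], "rot": [0, 0, -0.023]}]'
python3 jog.py '[{"aperture": 0.085, "xyz": [0, 0, 0.152]}, {"aperture": 0.085, "xyz": [0, 0, 0.152]}, {"aperture": 0.085, "xyz": [0, 0, 0.152]}, {"aperture": 0.085, "xyz": [0, 0, 0.152]}, {"aperture": 0.085, "xyz": [0, 0, 0.152]}]'
python3 - <<'E'
from h import *
go([.4656,.0275,.108],.38)
a=snap('top','t1.png');b=snap('scene','s1.png')
f=lambda i,u,v:cv2.resize(i[v:v+100,u:u+80],None,fx=5,fy=5,interpolation=cv2.INTER_CUBIC)
cv2.imwrite('pics/c1.png',np.hstack([f(a,375,160),f(b,320,130)])[:,:,::-1])
E
```

```text
time: 2.43
tcp_pos: [0.4643, 0.0257, 0.3484]
tool_rot: [-3.084, -0.594, 0.005]
wrist_force: [0.3, 0.2, -0.7]
opening: 0.085
gripper_force: 0.0
time: 2.85
tcp_pos: [0.4606, 0.0262, 0.1933]
tool_rot: [-3.08, -0.592, 0.02]
wrist_force: [0.1, 0.4, -1.2]
opening: 0.0848
gripper_force: 0.0
shift [0.0061 0.0013 0.0852] turn [-0.0076  0.0114 -0.0002] at [0.4606 0.0262 0.1933]
```

View pics/c1.png

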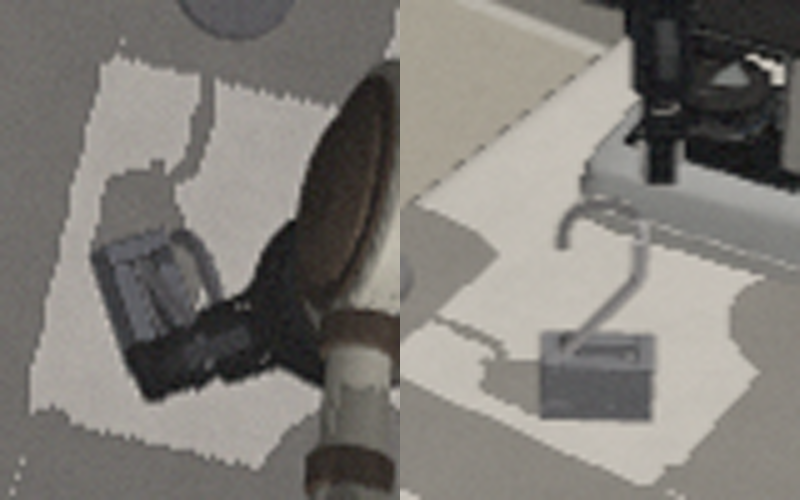

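The hook stands clear under the jaws: the shank is at about (642,255) in the crop, the stand's top corners are near (543,333) and (657,333), and the jaws are aligned with the stand. I'll go down.

```bash
python3 jog.py '[{"aperture": 0.085, "xyz": [0.003, 0.001, 0.04]}, {"aperture": 0.085, "xyz": [0.003, 0.001, 0.06]}, {"aperture": 0.085, "xyz": [0.003, 0.001, 0.075]}, {"aperture": 0.085, "xyz": [0.003, 0.001, 0.08]}, {"aperture": 0.085, "xyz": [0.003, 0.001, 0.08]}]'
python3 -c "
from h import *
go([.466,.0268,.108],.38)"
```

```text
time: 3.37
tcp_pos: [0.4697, 0.0252, 0.1216]
tool_rot: [3.085, 0.593, 0.002]
wrist_force: [-0.6, 0.2, 1.2]
opening: 0.0852
gripper_force: 0.0
shift [-0.0028 -0.0029  0.0136] turn [ 0.0009 -0.0013 -0.0002] at [0.4697 0.0252 0.1216]
```

```bash
python3 jog.py '[{"aperture": 0.085, "xyz": [-0.003, -0.003, 0.007]}, {"aperture": 0.085, "xyz": [-0.003, -0.003, 0.014]}, {"aperture": 0.085, "xyz": [-0.003, -0.003, 0.014]}, {"aperture": 0.0, "xyz": [-0.003, -0.003, 0.014]}, {"aperture": 0.0, "xyz": [-0.003, -0.003, 0.014]}]' 60
python3 jog.py '[{"aperture": 0}, {"aperture": 0}, {"aperture": 0}, {"aperture": 0}, {"aperture": 0}]'
python3 -c "
from h import *
go([.466,.0268,.108],.38)"
```

```text
time: 3.78
tcp_pos: [0.4651, 0.027, 0.1068]
tool_rot: [3.085, 0.593, 0.001]
wrist_force: [0.2, 0.4, -0.0]
opening: 0.0635
gripper_force: 0.0
time: 4.2
tcp_pos: [0.4648, 0.0272, 0.1064]
tool_rot: [-3.085, -0.593, -0.0]
wrist_force: [-0.6, 1.3, 1.4]
opening: 0.0088
gripper_force: 58.4
shift [ 0.001   0.0008 -0.0016] turn [-0.0003 -0.0001 -0.0003] at [0.4648 0.0272 0.1064]
```

```bash
python3 jog.py '[{"aperture": 0, "xyz": [0, 0, -0.02]}, {"aperture": 0, "xyz": [0, 0, -0.05]}, {"aperture": 0, "xyz": [0, 0, -0.09]}, {"aperture": 0, "xyz": [0, 0, -0.13]}, {"aperture": 0, "xyz": [0, 0, -0.17]}]'
python3 jog.py '[{"aperture": 0, "xyz": [0, 0, -0.03]}, {"aperture": 0, "xyz": [0, 0, -0.03]}, {"aperture": 0, "xyz": [0, 0, -0.03]}]'
python3 - <<'E'
from h import *
a=snap('top','t2.png');b=snap('scene','s2.png')
f=lambda i,u,v:cv2.resize(i[v:v+120,u:u+80],None,fx=5,fy=5,interpolation=cv2.INTER_CUBIC)
cv2.imwrite('pics/c2.png',np.hstack([f(a,375,150),f(b,310,70)])[:,:,::-1])
s=r.get_state();p=s['tcp_pos'];print(p,s['opening'])
c=np.array([np.cos(.38),np.sin(.38),0])
for d,z in((0,.008-.105),(.023,.051),(.046,.011),(.046,.003),(.023,-.089),(.003,-.067),(.043,-.067)): print(d,z,proj('scene',p+c*d+[0,0,z]).round(1),((proj('scene',p+c*d+[0,0,z])-[310,70])*5+[400,0]).round(0))
E
```

```text
time: 4.62
tcp_pos: [0.4641, 0.0272, 0.2777]
tool_rot: [-3.085, -0.593, 0.001]
wrist_force: [1.0, 0.7, -0.9]
opening: 0.0088
gripper_force: 59.0
time: 4.87
tcp_pos: [0.4657, 0.0268, 0.3082]
tool_rot: [3.083, 0.593, 0.006]
wrist_force: [-0.2, 1.7, -1.8]
opening: 0.0086
gripper_force: 59.1
[0.4640796  0.02715629 0.30477685] 0.008749579640285533
0 -0.097 [369.4 155. ] [697. 425.]
0.023 0.051 [362.9 109. ] [664. 195.]
0.046 0.011 [353.9 122.2] [620. 261.]
0.046 0.003 [353.9 124.7] [619. 274.]
0.023 -0.089 [361.4 152.7] [657. 413.]
0.003 -0.067 [368.7 146.1] [694. 381.]
0.043 -0.067 [354.5 146.2] [622. 381.]
```

View pics/c2.png

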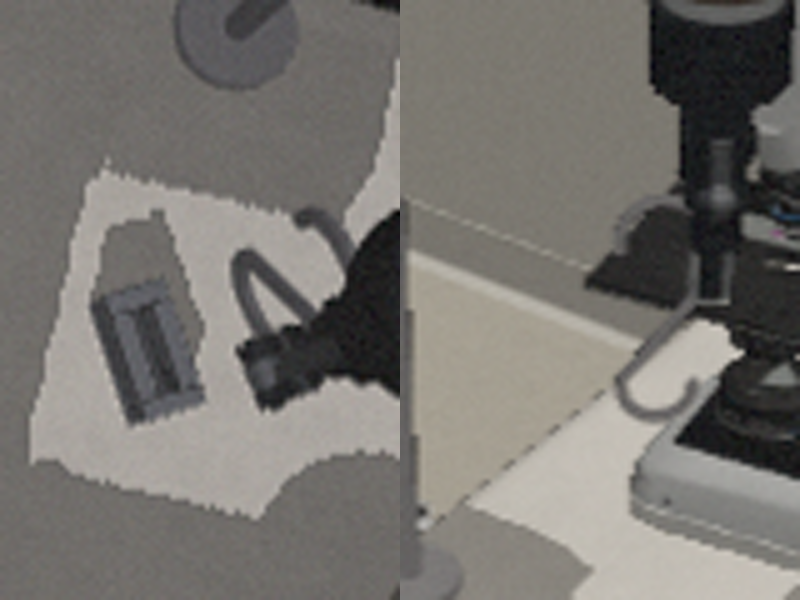

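The hook is held upright and near its nominal place in the jaws: apex at (655,197), lower curl bottom at (655,417) and lower tip at (693,382), all close to the predictions. Next I'll move to the near side of the rail.

```bash
python3 -c "
from h import *
for p in ((249.7,181.4),(309,110.9)): print(onz('scene',*p,.285))
go([.578,.165,.292],.02)"
```

```text
[0.66528907 0.34450954 0.285     ]
[ 0.66825238 -0.01611895  0.285     ]
shift [ 0.1569 -0.0858  0.0126] turn [-0.0009  0.0024  0.3598] at [0.4641 0.0272 0.3048]
```

```bash
python3 jog.py '[{"aperture": 0, "xyz": [0.157, -0.086, 0.012], "rot": [0, 0, 0.36]}, {"aperture": 0, "xyz": [0.157, -0.086, 0.012], "rot": [0, 0, 0.36]}, {"aperture": 0, "xyz": [0.157, -0.086, 0.012], "rot": [0, 0, 0.36]}, {"aperture": 0, "xyz": [0.157, -0.086, 0.012], "rot": [0, 0, 0.36]}, {"aperture": 0, "xyz": [0.157, -0.086, 0.012], "rot": [0, 0, 0.36]}]'
python3 jog.py '[{"aperture": 0}, {"aperture": 0}]'
python3 - <<'E'
from h import *
b=snap('scene','s3.png');a=snap('top','t3.png')
f=lambda i,u,v:cv2.resize(i[v:v+120,u:u+80],None,fx=5,fy=5,interpolation=cv2.INTER_CUBIC)
p=proj('scene',[.62,.165,.28]).astype(int);q=proj('top',[.62,.165,.28]).astype(int);print(p,q)
cv2.imwrite('pics/c3.png',np.hstack([f(a,q[0]-40,q[1]-60),f(b,p[0]-40,p[1]-60)])[:,:,::-1])
go([.646,.165,.292],.02)
E
```

```text
time: 5.38
tcp_pos: [0.579, 0.1683, 0.2903]
tool_rot: [-3.14, -0.033, 0.008]
wrist_force: [0.3, -0.1, -0.4]
opening: 0.0087
gripper_force: 59.0
time: 5.55
tcp_pos: [0.5777, 0.1657, 0.2911]
tool_rot: [3.141, 0.034, -0.009]
wrist_force: [0.7, -0.6, -1.0]
opening: 0.0091
gripper_force: 59.0
[297 148] [371 144]
shift [0.0683 0.0008 0.0005] turn [ 0.0006  0.003  -0.0005] at [0.5777 0.1645 0.2928]
```

View pics/c3.png

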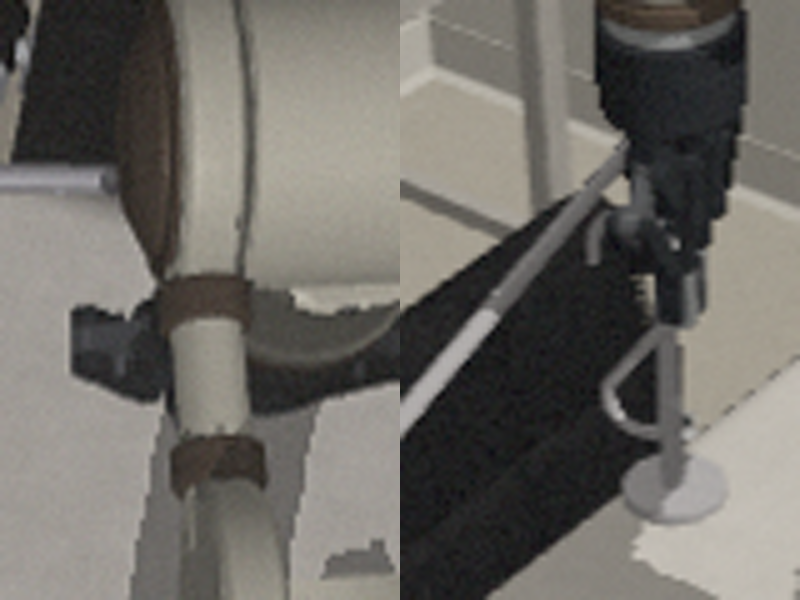

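The hook tip (595,260 in the crop) is just before the bar and above its line, and the gripper is vertical. I'll advance over the bar and lower.

```bash
python3 jog.py '[{"aperture": 0, "xyz": [0.025, 0, 0]}, {"aperture": 0, "xyz": [0.05, 0, 0]}, {"aperture": 0, "xyz": [0.068, 0.001, 0]}, {"aperture": 0, "xyz": [0.068, 0.001, 0]}, {"aperture": 0, "xyz": [0.068, 0.001, 0]}]'
python3 jog.py '[{"aperture": 0, "xyz": [0, 0, 0.02]}, {"aperture": 0, "xyz": [0, 0, 0.035]}, {"aperture": 0, "xyz": [0, 0, 0.035]}, {"aperture": 0, "xyz": [0, 0, 0.035]}]'
python3 - <<'E'
from h import *
b=snap('scene','s4.png')
p=proj('scene',[.65,.165,.25]).astype(int);print(p)
go([.646,.165,.249],.02)
E
```

```text
time: 6.07
tcp_pos: [0.6464, 0.1641, 0.2937]
tool_rot: [3.141, 0.028, -0.002]
wrist_force: [0.1, 0.8, -0.7]
opening: 0.0093
gripper_force: 59.0
time: 6.4
tcp_pos: [0.6452, 0.1651, 0.2587]
tool_rot: [3.141, 0.031, -0.004]
wrist_force: [-0.6, -0.4, 0.3]
opening: 0.0087
gripper_force: 59.0
[288 155]
shift [-0.0001  0.0002  0.0111] turn [-0.     -0.0001 -0.0005] at [0.6461 0.1652 0.2601]
```

```bash
python3 jog.py '[{"aperture": 0, "xyz": [0, 0, 0.003]}, {"aperture": 0, "xyz": [0, 0, 0.006]}, {"aperture": 0, "xyz": [0, 0, 0.006]}]'
python3 jog.py '[{"aperture": 0, "xyz": [0, 0, 0.002]}, {"aperture": 0, "xyz": [0, 0, 0.002]}]'
python3 jog.py '[{"aperture": 0, "xyz": [0, 0, 0.002]}, {"aperture": 0, "xyz": [0, 0, 0.002]}]'
```

```text
time: 6.7
tcp_pos: [0.6466, 0.1654, 0.2535]
tool_rot: [3.141, 0.031, 0.0]
wrist_force: [0.5, -0.6, -0.6]
opening: 0.0085
gripper_force: 59.0
time: 6.87
tcp_pos: [0.6466, 0.1655, 0.2511]
tool_rot: [3.141, 0.031, -0.0]
wrist_force: [0.1, -0.7, -1.2]
opening: 0.0095
gripper_force: 59.0
time: 7.03
tcp_pos: [0.6466, 0.1655, 0.2489]
tool_rot: [3.141, 0.031, -0.001]
wrist_force: [-0.4, -0.2, -0.3]
opening: 0.0093
gripper_force: 59.0
```

```bash
python3 jog.py '[{"aperture": 0, "xyz": [0, 0, 0.002]}, {"aperture": 0, "xyz": [0, 0, 0.002]}]' 30 | grep -E 'pos|wrist'
python3 jog.py '[{"aperture": 0, "xyz": [0, 0, 0.002]}, {"aperture": 0, "xyz": [0, 0, 0.002]}]'| grep -E 'pos|wrist'
python3 - <<'E'
from h import *
b=snap('scene','s5.png')
p=proj('scene',[.67,.165,.23]).astype(int)
i=cv2.resize(b[p[1]-50:p[1]+50,p[0]-40:p[0]+40],None,fx=6,fy=6,interpolation=cv2.INTER_CUBIC);cv2.imwrite('pics/c5.png',i[:,:,::-1])
E
```

```text
tcp_pos: [0.647, 0.1655, 0.2478]
wrist_force: [-0.6, 0.6, 2.4]
tcp_pos: [0.6473, 0.1655, 0.2474]
wrist_force: [-2.5, -0.1, 6.6]
```

View pics/c5.png

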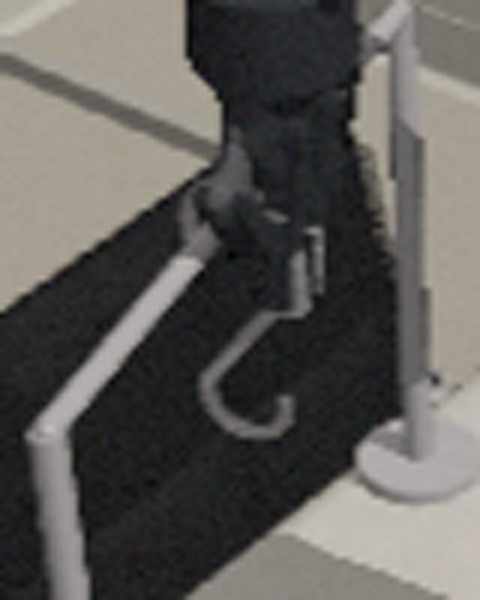

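The hook's tip (185,225) lies beyond the bar and the curl is seated on it, with contact at the expected height. I'll ease off 2 mm, open slowly and back away.

```bash
python3 jog.py '[{"aperture": 0.005, "xyz": [-0.001, 0, -0.002]}, {"aperture": 0.018, "xyz": [-0.001, 0, -0.002]}, {"aperture": 0.018, "xyz": [-0.001, 0, -0.002]}, {"aperture": 0.03, "xyz": [-0.001, 0, -0.002]}, {"aperture": 0.06, "xyz": [-0.001, 0, -0.002]}]' 30
python3 jog.py '[{"aperture": 0.06, "xyz": [-0.01, 0, 0]}, {"aperture": 0.06, "xyz": [-0.03, 0, 0]}, {"aperture": 0.06, "xyz": [-0.07, 0, 0]}, {"aperture": 0.06, "xyz": [-0.11, 0, 0]}, {"aperture": 0.06, "xyz": [-0.13, 0, 0]}]'
python3 jog.py '[{"aperture": 0.06}]' >/dev/null
python3 - <<'E'
from h import *
go([.477,.344,.20],1.51)
b=snap('scene','s6.png')
p=proj('scene',[.67,.165,.23]).astype(int)
i=cv2.resize(b[p[1]-50:p[1]+50,p[0]-40:p[0]+40],None,fx=6,fy=6,interpolation=cv2.INTER_CUBIC);cv2.imwrite('pics/c6.png',i[:,:,::-1])
E
```

```text
time: 7.83
tcp_pos: [0.6455, 0.1654, 0.2468]
tool_rot: [3.141, 0.031, -0.001]
wrist_force: [-0.2, -1.0, 0.5]
opening: 0.0402
gripper_force: 0.0
time: 8.25
tcp_pos: [0.5119, 0.1631, 0.2462]
tool_rot: [3.141, 0.032, -0.005]
wrist_force: [-0.2, 0.6, -1.2]
opening: 0.06
gripper_force: 0.0
shift [-0.031  -0.1814  0.0468] turn [-0.0022  0.0023 -1.4891] at [0.512  0.1633 0.2467]
```

View pics/c6.png

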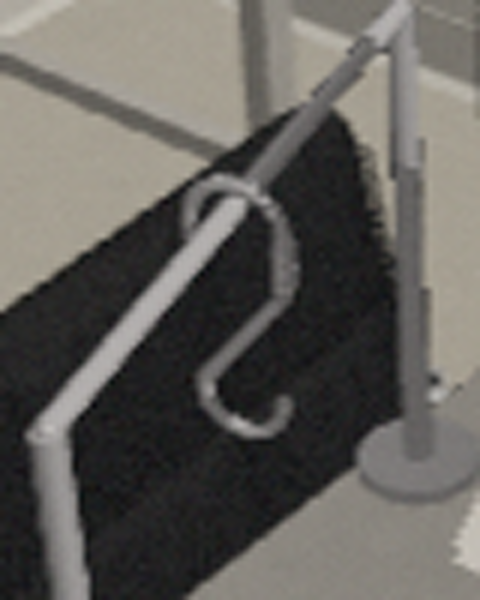

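The hook hangs freely on the bar, with its lower curl bottom at (250,432) and its opening towards the robot. Now the pail's bail.

```bash
python3 jog.py '[{"aperture": 0.085, "xyz": [-0.031, -0.181, 0], "rot": [0, 0, -0.6]}, {"aperture": 0.085, "xyz": [-0.031, -0.181, 0], "rot": [0, 0, -0.6]}, {"aperture": 0.085, "xyz": [-0.031, -0.181, 0], "rot": [0, 0, -0.6]}, {"aperture": 0.085, "xyz": [-0.031, -0.181, 0], "rot": [0, 0, -0.6]}, {"aperture": 0.085, "xyz": [-0.031, -0.181, 0], "rot": [0, 0, -0.6]}]' 80 >/dev/null
python3 jog.py '[{"aperture": 0.085, "rot": [0, 0, -0.6]}, {"aperture": 0.085, "rot": [0, 0, -0.6]}, {"aperture": 0.085, "rot": [0, 0, -0.6]}, {"aperture": 0.085, "rot": [0, 0, -0.6]}, {"aperture": 0.085, "rot": [0, 0, -0.6]}]' >/dev/null
python3 jog.py '[{"aperture": 0.085, "rot": [0, 0, -0.289]}, {"aperture": 0.085, "rot": [0, 0, -0.289]}, {"aperture": 0.085, "rot": [0, 0, -0.289]}, {"aperture": 0.085, "rot": [0, 0, -0.289]}]'
python3 -c "
from h import *
go([.477,.344,.11],1.51)"
```

```text
time: 9.55
tcp_pos: [0.4822, 0.3434, 0.2472]
tool_rot: [2.289, 2.152, 0.001]
wrist_force: [1.2, -0.2, -0.7]
opening: 0.0852
gripper_force: 0.0
shift [ 0.0002 -0.0053  0.1372] turn [ 0.0005 -0.0002 -0.0007] at [0.4822 0.3434 0.2472]
```

```bash
python3 jog.py '[{"aperture": 0.085, "xyz": [0, -0.005, 0.04]}, {"aperture": 0.085, "xyz": [0, -0.005, 0.08]}, {"aperture": 0.085, "xyz": [0, -0.005, 0.11]}, {"aperture": 0.085, "xyz": [0, -0.005, 0.13]}, {"aperture": 0.085, "xyz": [0, -0.005, 0.137]}]'
python3 jog.py '[{"aperture": 0.085}, {"aperture": 0}, {"aperture": 0}, {"aperture": 0}, {"aperture": 0}]' 80
python3 jog.py '[{"aperture": 0}, {"aperture": 0}, {"aperture": 0}, {"aperture": 0}]'
```

```text
time: 9.97
tcp_pos: [0.4742, 0.3424, 0.1058]
tool_rot: [-2.289, -2.148, 0.01]
wrist_force: [-0.2, -0.2, -0.7]
opening: 0.085
gripper_force: 0.0
time: 10.38
tcp_pos: [0.4773, 0.344, 0.112]
tool_rot: [2.289, 2.151, 0.005]
wrist_force: [0.2, -0.1, -0.2]
opening: 0.0382
gripper_force: 0.0
time: 10.72
tcp_pos: [0.4766, 0.3438, 0.111]
tool_rot: [2.289, 2.151, 0.002]
wrist_force: [0.8, 0.4, 3.9]
opening: 0.0052
gripper_force: 78.1
```

```bash
python3 jog.py '[{"aperture": 0, "xyz": [0, 0, -0.01]}, {"aperture": 0, "xyz": [0, 0, -0.03]}, {"aperture": 0, "xyz": [0, 0, -0.06]}, {"aperture": 0, "xyz": [0, 0, -0.09]}, {"aperture": 0, "xyz": [0, 0, -0.12]}]'
python3 jog.py '[{"aperture": 0}, {"aperture": 0}]'
python3 -c "
from h import *
go([.52,.165,.112],1.585)
a=snap('top','t7.png');b=snap('scene','s7.png')
hsv=cv2.cvtColor(b,cv2.COLOR_RGB2HSV)
m=((hsv[:,:,1]<40)&(hsv[:,:,2]>200)).astype(np.uint8)
n,l,st,c=cv2.connectedComponentsWithStats(m)
for i in range(1,n):
  if 60<st[i,4]<3000 and 250<c[i,0]<420: print(st[i],c[i].round(1))
print(proj('scene',[.477,.344,.128]),proj('scene',[.395,.349,.164]))
"
```

```text
time: 11.13
tcp_pos: [0.4755, 0.3433, 0.2317]
tool_rot: [-2.289, -2.151, 0.002]
wrist_force: [0.3, -0.1, -0.7]
opening: 0.0051
gripper_force: 78.1
time: 11.3
tcp_pos: [0.4772, 0.3441, 0.2331]
tool_rot: [2.288, 2.151, 0.007]
wrist_force: [0.4, -0.9, -1.3]
opening: 0.0051
gripper_force: 78.3
shift [-0.1763  0.0533  0.121 ] turn [ 0.0043 -0.002  -0.0761] at [0.4772 0.3441 0.2331]
[322.47235146 247.35115259] [352.6536245  247.10380477]
```

```bash
python3 -c "
from h import *
a=cv2.imread('pics/s7.png');b=cv2.imread('pics/s6.png')
g=cv2.cvtColor(a,6);
d=cv2.absdiff(g,cv2.cvtColor(b,6))
m=((g>150)&(d>40)).astype(np.uint8);m[:,:290]=0;m[:200]=0;m[320:]=0;m[:,400:]=0
n,l,st,c=cv2.connectedComponentsWithStats(m)
for i in range(1,n):
  if st[i,4]>15: print(st[i],c[i].round(1))
for v in range(215,285,4): print(v,*g[v,300:376:4])
"
```

```text
[389 207  11  25 166] [395.7 220.7]
[318 223  10   4  16] [321.9 224.3]
[329 225  70  41 414] [373.6 249.2]
[321 245   9  11  40] [326.4 251.8]
215 132 134 134 137 32 88 104 45 135 135 132 133 130 157 190 192 192 190 191
219 133 133 135 134 132 160 108 76 137 134 133 133 134 133 133 134 189 191 188
223 188 176 139 138 134 171 167 122 134 133 134 130 134 133 133 133 134 133 134
227 188 187 187 163 149 186 170 143 167 130 133 133 133 132 131 130 132 128 133
231 188 187 187 189 143 186 168 129 125 188 133 135 129 133 131 132 132 130 132
235 188 188 188 189 142 185 131 130 122 191 189 190 176 135 132 134 135 135 133
239 188 189 186 122 140 154 153 176 189 208 189 191 188 189 188 136 134 133 133
243 189 185 188 121 137 159 174 185 189 146 146 137 199 208 194 188 190 177 130
247 188 187 188 122 135 160 175 187 190 189 190 162 145 144 151 203 191 188 189
251 188 189 187 148 134 161 177 187 187 188 188 181 146 141 144 160 189 190 187
255 159 190 187 79 108 159 177 122 117 143 187 189 190 190 185 161 188 189 188
259 134 134 83 63 100 71 72 72 73 74 79 121 174 189 189 189 190 190 190
263 134 128 102 91 106 74 71 71 73 72 67 123 120 119 118 186 188 191 188
267 134 120 102 96 114 121 102 66 67 66 85 121 118 123 122 121 120 127 189
271 123 103 106 110 118 122 82 83 83 72 67 74 82 119 121 119 120 121 118
275 76 77 106 124 119 122 121 82 79 127 79 74 76 75 76 98 118 120 118
279 72 69 71 74 75 119 115 121 101 121 121 120 98 76 74 64 100 102 129
283 73 71 73 73 68 72 72 95 119 120 118 121 122 121 119 70 122 102 142
```

```bash
python3 jog.py '[{"aperture": 0, "xyz": [-0.176, 0.053, 0], "rot": [0, 0, -0.076]}, {"aperture": 0, "xyz": [-0.176, 0.053, 0], "rot": [0, 0, -0.076]}, {"aperture": 0, "xyz": [-0.176, 0.053, 0], "rot": [0, 0, -0.076]}, {"aperture": 0, "xyz": [-0.176, 0.053, 0], "rot": [0, 0, -0.076]}, {"aperture": 0, "xyz": [-0.176, 0.053, 0], "rot": [0, 0, -0.076]}]' >/dev/null
python3 jog.py '[{"aperture": 0, "xyz": [0, 0, 0.04]}, {"aperture": 0, "xyz": [0, 0, 0.08]}, {"aperture": 0, "xyz": [0, 0, 0.1]}, {"aperture": 0, "xyz": [0, 0, 0.12]}, {"aperture": 0, "xyz": [0, 0, 0.12]}]'
python3 jog.py '[{"aperture": 0}, {"aperture": 0}]'
python3 -c "
from h import *
go([.52,.165,.103],1.585)"
```

```text
time: 12.23
tcp_pos: [0.5143, 0.164, 0.1048]
tool_rot: [-2.202, -2.232, 0.012]
wrist_force: [0.1, -0.5, -0.7]
opening: 0.005
gripper_force: 80.1
time: 12.4
tcp_pos: [0.5181, 0.1647, 0.1106]
tool_rot: [-2.205, -2.237, 0.0]
wrist_force: [-0.8, 0.0, -0.7]
opening: 0.0053
gripper_force: 80.1
shift [0.0003 0.0019 0.0076] turn [-0.0004  0.     -0.0001] at [0.5181 0.1647 0.1106]
```

```bash
python3 jog.py '[{"aperture": 0, "xyz": [0, 0, 0.002]}, {"aperture": 0, "xyz": [0, 0, 0.004]}, {"aperture": 0, "xyz": [0, 0, 0.004]}]' | grep -E 'pos|wrist'
python3 jog.py '[{"aperture": 0, "xyz": [0, 0, 0.0015]}, {"aperture": 0, "xyz": [0, 0, 0.0015]}]'| grep -E 'pos|wrist'
python3 jog.py '[{"aperture": 0, "xyz": [0, 0, 0.001]}, {"aperture": 0, "xyz": [0, 0, 0.001]}]'| grep -E 'pos|wrist'
python3 jog.py '[{"aperture": 0, "xyz": [0, 0, 0.001]}, {"aperture": 0, "xyz": [0, 0, 0.001]}]'| grep -E 'pos|wrist'
```

```text
tcp_pos: [0.5183, 0.1647, 0.1066]
wrist_force: [0.2, -0.2, -0.9]
tcp_pos: [0.5181, 0.1646, 0.1048]
wrist_force: [1.0, 0.1, -1.5]
tcp_pos: [0.5181, 0.1646, 0.1037]
wrist_force: [-0.3, 0.9, -0.9]
tcp_pos: [0.5185, 0.1646, 0.1031]
wrist_force: [1.3, -0.2, -0.1]
```

```bash
python3 jog.py '[{"aperture": 0, "xyz": [0, 0, 0.001]}, {"aperture": 0, "xyz": [0, 0, 0.001]}]'| grep -E 'pos|wrist'
python3 jog.py '[{"aperture": 0, "xyz": [0, 0, 0.001]}, {"aperture": 0, "xyz": [0, 0, 0.001]}]'| grep -E 'pos|wrist'
python3 jog.py '[{"aperture": 0, "xyz": [0, 0, 0.001]}, {"aperture": 0, "xyz": [0, 0, 0.001]}]'| grep -E 'pos|wrist'
```

```text
tcp_pos: [0.5193, 0.1646, 0.1028]
wrist_force: [1.0, 0.5, 4.5]
tcp_pos: [0.5201, 0.1646, 0.1026]
wrist_force: [2.3, -0.9, 5.7]
tcp_pos: [0.5203, 0.1646, 0.1026]
wrist_force: [-1.3, -1.6, 13.5]
```

```bash
python3 jog.py '[{"aperture": 0, "xyz": [0, 0, -0.002]}, {"aperture": 0.02, "xyz": [0, 0, -0.002]}, {"aperture": 0.04, "xyz": [0, 0, -0.002]}, {"aperture": 0.06, "xyz": [0, 0, -0.002]}, {"aperture": 0.06, "xyz": [0, 0, -0.002]}]' 80
python3 jog.py '[{"aperture": 0.06, "xyz": [0, 0, -0.02]}, {"aperture": 0.06, "xyz": [0, 0, -0.06]}, {"aperture": 0.06, "xyz": [0, 0, -0.1]}, {"aperture": 0.06, "xyz": [0, 0, -0.13]}, {"aperture": 0.06, "xyz": [0, 0, -0.13]}]'
python3 - <<'E'
from h import *
s=r.get_state();print(s['tool_rot'])
go([.4384,.1635,.15],.015)
go([.4384,.1635,.15],.015,.3)
E
```

```text
time: 14.07
tcp_pos: [0.5176, 0.1646, 0.1012]
tool_rot: [-2.205, -2.236, 0.001]
wrist_force: [0.1, -0.4, 0.5]
opening: 0.0532
gripper_force: 0.0
time: 14.48
tcp_pos: [0.522, 0.165, 0.2396]
tool_rot: [2.2, 2.231, 0.016]
wrist_force: [0.1, -0.7, 1.3]
opening: 0.0604
gripper_force: 0.0
[2.19964199 2.23102205 0.01571755]
shift [-0.0004 -0.0848  0.0885] turn [ 0.0095 -0.0111  1.5699] at [0.522  0.165  0.2396]
shift [-0.0004 -0.0848  0.0885] turn [-0.2258  0.2245  1.5581] at [0.522  0.165  0.2396]
```

```bash
python3 jog.py '[{"aperture": 0.085, "xyz": [0, -0.085, 0], "rot": [0, 0, 0.6]}, {"aperture": 0.085, "xyz": [0, -0.085, 0], "rot": [0, 0, 0.6]}, {"aperture": 0.085, "xyz": [0, -0.085, 0], "rot": [0, 0, 0.6]}, {"aperture": 0.085, "xyz": [0, -0.085, 0], "rot": [0, 0, 0.6]}, {"aperture": 0.085, "xyz": [0, -0.085, 0], "rot": [0, 0, 0.6]}]' 80 >/dev/null
python3 jog.py '[{"aperture": 0.085, "rot": [0, 0, 0.6]}, {"aperture": 0.085, "rot": [0, 0, 0.6]}, {"aperture": 0.085, "rot": [0, 0, 0.6]}, {"aperture": 0.085, "rot": [0, 0, 0.6]}, {"aperture": 0.085, "rot": [0, 0, 0.6]}]' >/dev/null
python3 jog.py '[{"aperture": 0.085, "rot": [0, 0, 0.37]}, {"aperture": 0.085, "rot": [0, 0, 0.37]}, {"aperture": 0.085, "rot": [0, 0, 0.37]}]' >/dev/null
python3 jog.py '[{"aperture": 0.085, "rot": [0, 0.3, 0]}, {"aperture": 0.085, "rot": [0, 0.3, 0]}, {"aperture": 0.085, "rot": [0, 0.3, 0]}, {"aperture": 0.085, "rot": [0, 0.3, 0]}]'
python3 - <<'E'
from h import *
go([.4384,.1635,.03],.015,.3)
a=snap('top','t8.png');b=snap('scene','s8.png')
t0=cv2.imread('pics/t7.png');g=cv2.cvtColor(a,cv2.COLOR_RGB2GRAY)
# pail at expected pose
P=np.array([.519,.1646,0]);c=np.array([np.cos(.015),np.sin(.015),0])
for n,z,d in(('rim',.055,0),('bail',.11,0),('hend',.051,-.106),('hmid',.051,-.083)):
    print(n,proj('scene',P+c*d+[0,0,z]).round(1),proj('top',P+c*d+[0,0,z]).round(1))
hsv=cv2.cvtColor(b,cv2.COLOR_RGB2GRAY)
for v in range(205,245,3): print(v,*hsv[v,300:372:4])
E
```

```text
time: 15.9
tcp_pos: [0.4309, 0.1636, 0.2299]
tool_rot: [-3.104, -0.024, -0.467]
wrist_force: [0.3, 0.1, -0.6]
opening: 0.0852
gripper_force: 0.0
shift [-0.0516  0.0002  0.1932] turn [-0.0001  0.0014  0.0007] at [0.4309 0.1636 0.2299]
rim [333.8 220.3] [358.3 205.8]
bail [333.7 205.7] [360.9 202.9]
hend [368.8 230.2] [358.1 246.8]
hmid [361.1 228.2] [358.1 237.8]
205 188 189 186 187 187 189 188 132 130 132 128 130 76 71 67 65 67 65
208 189 189 188 187 188 188 190 131 171 124 129 132 77 62 69 67 65 67
211 190 189 190 191 190 187 172 130 168 128 129 133 81 71 62 66 69 68
214 187 177 135 158 190 187 134 127 203 196 134 132 133 134 120 120 107 103
217 188 133 188 192 136 158 165 159 184 162 130 132 132 133 134 134 135 133
220 184 157 190 190 175 160 197 138 182 152 128 166 138 134 134 131 134 133
223 130 190 187 135 134 133 200 136 181 134 124 200 133 133 133 134 132 133
226 133 187 171 130 133 132 115 126 135 131 189 192 208 139 144 131 131 133
229 187 133 171 132 130 134 113 106 158 177 187 137 148 140 184 208 209 140
232 190 188 134 131 131 130 119 126 159 178 190 150 188 176 146 150 147 203
235 189 188 188 187 132 132 120 130 160 180 189 122 134 134 145 148 147 181
238 187 187 186 186 189 187 174 131 159 180 189 190 176 132 131 186 154 164
241 186 188 187 186 191 188 188 189 172 183 189 189 188 185 186 159 191 188
244 189 189 187 185 188 189 188 193 191 190 191 189 187 188 186 186 189 191
```

```bash
python3 jog.py '[{"aperture": 0.085, "xyz": [-0.052, 0, 0.193]}, {"aperture": 0.085, "xyz": [-0.052, 0, 0.193]}, {"aperture": 0.085, "xyz": [-0.052, 0, 0.193]}, {"aperture": 0.085, "xyz": [-0.052, 0, 0.193]}, {"aperture": 0.085, "xyz": [-0.052, 0, 0.193]}]'
python3 jog.py '[{"aperture": 0.085}]' >/dev/null
python3 - <<'E'
from h import *
go([.4384,.1635,.029],.015,.3)
E
```

```text
time: 16.42
tcp_pos: [0.4401, 0.1632, 0.0292]
tool_rot: [-3.105, -0.022, -0.464]
wrist_force: [0.8, -0.8, -0.1]
opening: 0.085
gripper_force: 0.0
shift [ 0.0052 -0.0011 -0.0038] turn [ 0.0021  0.0179 -0.0007] at [0.4345 0.1623 0.0239]
```

```bash
python3 jog.py '[{"aperture": 0.085}, {"aperture": 0.05}, {"aperture": 0.03}, {"aperture": 0.03}, {"aperture": 0.03}]' 80
python3 -c "
from h import *
go([.4384,.1635,.029],.015,.3)"
python3 jog.py '[{"aperture": 0.02}, {"aperture": 0.0}, {"aperture": 0.0}, {"aperture": 0.0}, {"aperture": 0.0}]'
```

```text
time: 16.92
tcp_pos: [0.4424, 0.1638, 0.0345]
tool_rot: [-3.102, -0.023, -0.476]
wrist_force: [-0.3, -0.0, -0.3]
opening: 0.038
gripper_force: 0.0
shift [-0.0054  0.0002  0.004 ] turn [-0.0004 -0.0046 -0.0003] at [0.4424 0.1638 0.0345]
time: 17.33
tcp_pos: [0.441, 0.1636, 0.0328]
tool_rot: [-3.104, -0.023, -0.471]
wrist_force: [-4.0, -0.8, 8.3]
opening: 0.011
gripper_force: 80.6
```

```bash
python3 jog.py '[{"aperture": 0, "xyz": [-0.0059, 0, -0.0191]}, {"aperture": 0, "xyz": [-0.0118, 0, -0.0382]}, {"aperture": 0, "xyz": [-0.0207, 0, -0.0669]}, {"aperture": 0, "xyz": [-0.0266, 0, -0.086]}, {"aperture": 0, "xyz": [-0.0266, 0, -0.086]}]'
python3 - <<'E'
from h import *
np.set_printoptions(precision=4,suppress=True)
p=proj('scene',[.67,.165,.23]).astype(int)
def ony(u,v,y=.165):
    o,d=ray('scene',u,v);return o+d*(y-o[1])/d[1]
for n,u,v in(('bottom',250,435),('tip',283,395),('left',203,385),('apex',225,178),('shank',287,260)):
    print(n,ony(u/6+p[0]-40-.4,v/6+p[1]-50-.4))
print('nominal bottom px',proj('scene',[.67,.165,.152]),p)
go([.541,.1636,.123],.015,.3)
E
```

```text
time: 17.75
tcp_pos: [0.3903, 0.1633, 0.1093]
tool_rot: [-3.102, -0.024, -0.477]
wrist_force: [0.6, -0.7, 0.4]
opening: 0.0109
gripper_force: 79.5
bottom [0.6732 0.165  0.1544]
tip [0.6537 0.165  0.1834]
left [0.6961 0.165  0.1778]
apex [0.6742 0.165  0.2984]
shank [0.6462 0.165  0.2613]
nominal bottom px [284.3267 182.0127] [282 159]
shift [0.1479 0.002  0.0323] turn [-0.0009 -0.0054  0.0004] at [0.3903 0.1633 0.1093]
```

```bash
python3 jog.py '[{"aperture": 0, "xyz": [0.04, 0, 0.009]}, {"aperture": 0, "xyz": [0.08, 0, 0.017]}, {"aperture": 0, "xyz": [0.115, 0.001, 0.025]}, {"aperture": 0, "xyz": [0.14, 0.002, 0.031]}, {"aperture": 0, "xyz": [0.148, 0.002, 0.032]}]'
python3 jog.py '[{"aperture": 0}, {"aperture": 0}]'
python3 - <<'E'
from h import *
b=snap('scene','s9.png')
p=proj('scene',[.65,.165,.2]).astype(int);print(p)
i=cv2.resize(b[p[1]-45:p[1]+45,p[0]-50:p[0]+60],None,fx=6.6,fy=6.6,interpolation=cv2.INTER_CUBIC);cv2.imwrite('pics/c9.png',i[:,:,::-1])
go([.541,.1636,.123],.015,.3)
E
```

```text
time: 18.17
tcp_pos: [0.5443, 0.1623, 0.1192]
tool_rot: [-3.104, -0.021, -0.472]
wrist_force: [0.3, 0.2, 0.2]
opening: 0.0107
gripper_force: 79.5
time: 18.33
tcp_pos: [0.5394, 0.1629, 0.1179]
tool_rot: [-3.105, -0.023, -0.464]
wrist_force: [-0.7, 0.8, -0.6]
opening: 0.0107
gripper_force: 79.5
[289 169]
shift [ 0.0036 -0.0006 -0.0042] turn [0.0002 0.0033 0.    ] at [0.5388 0.163  0.1179]
```

View pics/c9.png

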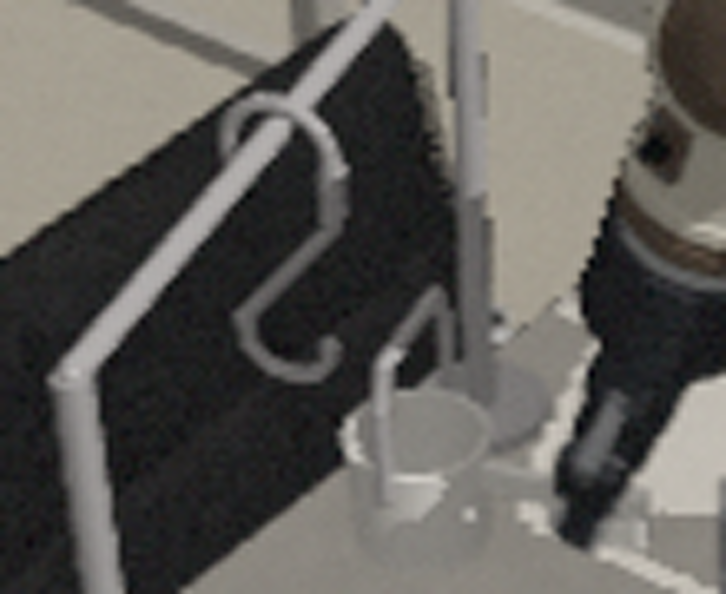

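The held pail is upright. Its bail runs from (388,360) to (438,294), with its middle near (413,327). The hook's lower tip is at (330,340) and its curl bottom at (295,375), so I'll compute their relative position on the hook's plane.

Run:
```python
from h import *
np.set_printoptions(precision=4,suppress=True)
def ony(u,v,y):
    u=u/6.6+239-.4;v=v/6.6+124-.4
    o,d=ray('scene',u,v);return o+d*(y-o[1])/d[1]
print('near',ony(386,360,.191),'far',ony(438,294,.137),'mid',ony(413,327,.164))
for n,u,v in(('bottom',295,380),('tip',330,340),('left',238,318),('apex',262,94)): print(n,ony(u,v,.165))
print('FK bail',r.get_state()['tcp_pos']+[.0775,0,.077])
```

```text
near [0.6149 0.191  0.1997] far [0.616  0.137  0.1961] mid [0.6152 0.164  0.1977]
bottom [0.6731 0.165  0.1541]
tip [0.6544 0.165  0.1809]
left [0.6983 0.165  0.1806]
apex [0.6766 0.165  0.2992]
FK bail [0.6163 0.163  0.1949]
```

```bash
python3 jog.py '[{"aperture": 0, "xyz": [0.008, 0, -0.004]}, {"aperture": 0, "xyz": [0.018, -0.001, -0.001]}, {"aperture": 0, "xyz": [0.026, -0.001, 0.001]}, {"aperture": 0, "xyz": [0.0302, -0.001, 0.002]}, {"aperture": 0, "xyz": [0.0302, -0.001, 0.002]}]'
python3 -c "
from h import *
s=r.get_state()['tcp_pos'];print('bail',s+[.077,0.0005,.078])"
```

```text
time: 18.8
tcp_pos: [0.5706, 0.1644, 0.127]
tool_rot: [-3.104, -0.023, -0.47]
wrist_force: [-0.3, 0.1, -1.1]
opening: 0.0109
gripper_force: 79.5
bail [0.64762632 0.16489614 0.20499021]
```

```bash
python3 jog.py '[{"aperture": 0, "xyz": [0.0045, 0, 0.003]}, {"aperture": 0, "xyz": [0.0081, 0, 0.0056]}, {"aperture": 0, "xyz": [0.010, 0, 0.011]}, {"aperture": 0, "xyz": [0.0118, 0, 0.0173]}, {"aperture": 0, "xyz": [0.0118, 0, 0.0173]}]'
python3 -c "
from h import *
s=r.get_state()['tcp_pos'];print('bail',s+[.077,0.0005,.078])
b=snap('scene','s10.png')"
```

```text
time: 19.22
tcp_pos: [0.5859, 0.1644, 0.1117]
tool_rot: [-3.105, -0.023, -0.465]
wrist_force: [0.5, -0.9, -0.9]
opening: 0.0106
gripper_force: 79.5
bail [0.66286483 0.16494897 0.18971369]
```

```bash
python3 jog.py '[{"aperture": 0, "xyz": [0.003, 0, 0.009]}, {"aperture": 0, "xyz": [0.0043, 0, 0.0167]}, {"aperture": 0, "xyz": [0.0043, 0, 0.0167]}]' | grep -E 'pos|wrist'
python3 jog.py '[{"aperture": 0, "xyz": [-0.0005, 0, 0.005]}, {"aperture": 0, "xyz": [-0.001, 0, 0.009]}, {"aperture": 0, "xyz": [-0.001, 0, 0.009]}]'| grep -E 'pos|wrist'
python3 -c "
from h import *
s=r.get_state()['tcp_pos'];print('bail',s+[.077,0.0005,.078])"
```

```text
tcp_pos: [0.5949, 0.1646, 0.0968]
wrist_force: [-1.1, 0.1, -1.6]
tcp_pos: [0.5965, 0.1647, 0.0887]
wrist_force: [-0.9, -1.0, -1.7]
bail [0.67346686 0.16523304 0.16670601]
```

```bash
for i in 1; do python3 jog.py '[{"aperture": 0, "xyz": [-0.0006, 0, 0.0019]}, {"aperture": 0, "xyz": [-0.0006, 0, 0.0019]}]'| grep -E 'pos|wrist'; done
python3 jog.py '[{"aperture": 0, "xyz": [-0.0006, 0, 0.0019]}, {"aperture": 0, "xyz": [-0.0006, 0, 0.0019]}]'| grep -E 'pos|wrist'
python3 - <<'E'
from h import *
b=snap('scene','s11.png');a=cv2.imread('pics/s9.png')
# numeric look: crop intensities round the lower curl
g=cv2.cvtColor(b,cv2.COLOR_RGB2GRAY);h=cv2.cvtColor(a,6)
for v in range(164,194,2):print(v,*g[v,270:306:2],' | ',*h[v,270:306:2])
E
```

```text
tcp_pos: [0.5969, 0.1648, 0.0877]
wrist_force: [0.1, 0.6, -1.5]
tcp_pos: [0.5979, 0.1649, 0.0867]
wrist_force: [0.5, 0.6, 2.0]
164 32 28 32 30 29 33 94 81 28 36 24 27 28 30 33 25 33 31  |  34 27 30 26 31 33 95 86 23 31 35 27 22 25 30 36 34 31
166 25 26 25 27 32 95 88 31 33 30 31 21 30 31 32 37 32 37  |  26 25 30 29 25 93 85 28 27 34 30 34 26 23 27 33 34 33
168 33 34 31 31 95 88 32 31 31 28 27 28 27 29 33 37 31 31  |  25 28 30 25 97 85 28 28 30 34 25 26 25 29 33 36 36 110
170 30 34 32 95 85 29 31 28 25 33 24 20 34 36 35 31 30 30  |  33 26 28 95 89 28 30 21 25 21 30 31 37 36 35 35 99 95
172 33 28 60 86 33 32 33 30 111 35 29 33 38 40 36 34 32 34  |  29 27 65 95 31 27 31 29 23 30 32 34 37 37 33 78 98 46
174 31 30 51 98 26 22 27 84 96 77 38 35 25 33 38 35 25 33  |  30 31 36 96 34 27 27 28 31 36 38 37 33 30 59 105 58 34
176 34 29 28 97 82 21 80 98 66 98 84 32 34 36 25 31 35 33  |  28 25 29 97 83 17 15 22 39 103 82 34 31 37 126 77 28 29
178 26 34 26 37 103 98 111 61 50 95 61 33 34 31 38 30 28 32  |  31 30 26 33 100 96 39 39 44 99 60 38 36 125 169 32 27 28
180 29 30 24 30 30 120 92 101 95 96
[... 165 characters left out ...]
9 34 30 35 29 35 34 30 37 144 99 46 93 126
184 28 28 25 35 147 35 24 22 33 93 45 31 33 31 29 31 122 123  |  31 27 28 39 33 30 31 26 27 28 26 31 62 150 131 134 131 130
186 23 32 37 53 151 34 48 40 49 101 61 32 28 28 31 40 119 123  |  32 31 39 38 35 33 26 29 32 25 28 97 117 156 121 131 133 133
188 37 36 36 61 156 131 130 132 134 131 129 45 23 34 75 134 98 144  |  38 34 36 33 33 37 31 26 29 30 40 187 116 134 132 131 132 131
190 34 37 68 130 153 127 131 131 132 132 128 132 49 102 135 133 132 100  |  37 35 41 29 28 29 37 26 33 33 91 166 115 131 134 132 132 133
192 38 29 205 114 142 130 132 131 131 130 128 122 140 135 132 133 189 189  |  37 30 37 34 31 32 29 22 22 31 30 193 119 128 136 135 132 135
```

The bail line (278,182)→(286,172) crosses the curl between its bottom (282,180) and its tip (288,176), so it is inside. I'll seat it with light contact and release.

```bash
python3 jog.py '[{"aperture": 0, "xyz": [-0.0003, 0, 0.0010]}, {"aperture": 0, "xyz": [-0.0003, 0, 0.0010]}, {"aperture": 0, "xyz": [-0.0003, 0, 0.0010]}]'| grep -E 'pos|wrist'
python3 jog.py '[{"aperture": 0, "xyz": [-0.0003, 0, 0.0010]}, {"aperture": 0, "xyz": [-0.0003, 0, 0.0010]}, {"aperture": 0, "xyz": [-0.0003, 0, 0.0010]}]'| grep -E 'pos|wrist'
```

```text
tcp_pos: [0.5983, 0.1649, 0.0861]
wrist_force: [-0.1, -0.3, 4.9]
tcp_pos: [0.5988, 0.165, 0.0857]
wrist_force: [-0.8, 0.3, 7.5]
```

```bash
python3 jog.py '[{"aperture": 0.012, "xyz": [0.0003, 0, -0.001]}, {"aperture": 0.014, "xyz": [0.0003, 0, -0.001]}, {"aperture": 0.016, "xyz": [0.0003, 0, -0.001]}, {"aperture": 0.018, "xyz": [0.0003, 0, -0.001]}, {"aperture": 0.02, "xyz": [0.0003, 0, -0.001]}]' 20
python3 jog.py '[{"aperture": 0.03}, {"aperture": 0.04}, {"aperture": 0.05}, {"aperture": 0.06}, {"aperture": 0.06}]'
python3 jog.py '[{"aperture": 0.06}, {"aperture": 0.06}, {"aperture": 0.06}, {"aperture": 0.06}, {"aperture": 0.06}]'
python3 jog.py '[{"aperture": 0.06, "xyz": [-0.01, 0, -0.003]}, {"aperture": 0.06, "xyz": [-0.03, 0, -0.009]}, {"aperture": 0.06, "xyz": [-0.06, 0, -0.018]}, {"aperture": 0.06, "xyz": [-0.09, 0, -0.028]}, {"aperture": 0.06, "xyz": [-0.12, 0, -0.037]}]'
python3 jog.py '[{"aperture": 0.06, "xyz": [-0.03, 0, -0.01]}, {"aperture": 0.06, "xyz": [-0.06, 0, -0.02]}, {"aperture": 0.06, "xyz": [-0.06, 0, -0.02]}, {"aperture": 0.06, "xyz": [-0.06, 0, -0.02]}, {"aperture": 0.06, "xyz": [-0.06, 0, -0.02]}]'
```

```text
time: 21.07
tcp_pos: [0.5964, 0.1648, 0.0841]
tool_rot: [-3.105, -0.023, -0.467]
wrist_force: [0.3, 1.1, -0.5]
opening: 0.0199
gripper_force: 0.0
time: 21.48
tcp_pos: [0.5971, 0.1648, 0.0849]
tool_rot: [-3.104, -0.023, -0.469]
wrist_force: [0.3, 0.3, -0.3]
opening: 0.0602
gripper_force: 0.0
time: 21.9
tcp_pos: [0.5971, 0.1648, 0.0849]
tool_rot: [-3.104, -0.023, -0.469]
wrist_force: [0.1, 0.0, 0.1]
opening: 0.06
gripper_force: 0.0
time: 22.32
tcp_pos: [0.4703, 0.1629, 0.0847]
tool_rot: [-3.104, -0.023, -0.469]
wrist_force: [-0.1, 0.2, 0.5]
opening: 0.0599
gripper_force: 0.0
time: 22.73
tcp_pos: [0.4094, 0.1621, 0.087]
tool_rot: [-3.103, -0.023, -0.473]
wrist_force: [-0.1, -0.6, -0.1]
opening: 0.0598
gripper_force: 0.0
```

```bash
for k in 1 2 3 4 5 6; do python3 jog.py '[{"aperture": 0.06}, {"aperture": 0.06}, {"aperture": 0.06}, {"aperture": 0.06}, {"aperture": 0.06}]' >/dev/null; done
cat > m.py <<'E'
from h import *
import subprocess
b=snap('scene','f1.png')
for k in range(6): b2=r.read_camera('scene')
g=cv2.cvtColor(b,cv2.COLOR_RGB2GRAY);g2=cv2.cvtColor(b2,cv2.COLOR_RGB2GRAY)
d=cv2.absdiff(g,g2)[100:240,230:330];print('moving px',(d>35).sum())
for v in range(166,226,3):print(v,*g2[v,256:312:3])
P=np.array([.674,.165,.055])
for n,p in(('rim',[0,0,.055]),('base',[0,0,0]),('hend',[-.106,0,.036])):print(n,proj('scene',P+p).round(0))
E
python3 m.py
```

```text
moving px 0
166 35 142 175 29 32 31 29 37 70 105 28 36 33 22 26 35 32 23 128
169 115 175 90 32 31 33 31 54 105 29 26 24 32 36 26 36 31 31 124
172 175 129 33 23 30 27 29 114 27 27 51 85 38 35 29 24 28 31 117
175 149 21 26 32 25 31 29 140 27 28 174 146 34 25 28 33 31 36 113
178 35 33 25 24 31 35 26 53 187 167 35 112 33 28 37 38 31 48 114
181 30 28 34 31 37 26 28 28 120 152 120 124 35 29 33 24 125 124 98
184 30 31 26 18 29 25 24 38 165 25 34 133 31 34 33 84 121 125 96
187 31 32 27 26 34 30 35 45 161 201 193 170 29 30 36 116 125 124 121
190 30 26 33 30 36 33 88 171 175 184 169 148 142 58 135 134 96 110 120
193 28 23 28 38 34 38 203 171 171 182 168 129 126 182 133 133 129 133 123
196 27 32 38 38 39 37 175 171 167 182 159 129 135 156 133 131 134 134 131
199 37 42 33 33 33 29 91 122 166 170 140 192 186 207 209 141 139 137 134
202 40 36 29 24 33 31 81 119 147 165 177 184 186 151 149 150 169 202 153
205 127 31 31 28 24 32 81 128 148 165 178 184 188 126 133 127 149 151 151
208 123 28 34 22 35 34 128 127 150 166 179 186 186 129 132 132 152 148 145
211 139 30 34 21 53 135 134 132 150 166 179 185 172 133 134 136 133 135 131
214 150 34 30 91 135 135 135 138 136 140 139 133 132 133 134 135 134 135 133
217 152 34 131 135 131 133 134 136 190 189 132 132 133 134 134 135 131 134 133
220 150 167 183 189 188 141 190 190 188 186 186 187 186 134 158 187 188 141 135
223 147 172 188 189 189 190 192 185 186 187 186 187 186 188 187 189 190 189 191
rim [284. 193.]
base [285. 207.]
hend [318. 207.]
```

```bash
python3 -c "
from h import *
print(r.get_state()['time'],r.job_done())"
```

```text
the job is handed in; nothing more can be done
25.5833 None
```

The job was handed in at 25.6 s: the S-hook hangs on the rail and the pail hangs by its bail in the hook's lower curl, at rest and clear of the bench by camera pixel checks, with the arm backed away and the beaker and bottle never approached.

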